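# Three clicks on the comb-section press

### The job

The press on the bench squares a basswood comb section: swing the steel hasp well clear of the tongue on the red lever, then push the lever round exactly three clicks, never a fourth, so that the roller sits in the third notch. The lever springs back if let go, so keep hold of its wooden handle: the program finishes while you are still holding the lever in the third notch. Leave the other things on the bench where they are.

Things in the scene. Friction and masses are not known exactly. Their poses are not given: they have to be found in the camera images.
- hasp_knob (a point): Brass upright knob, 15 mm in diameter, at the free end of the hasp leaf; this point is on its axis at the height to grip, 80 mm above the bench (knob top at 95 mm, leaf top at 59 mm). The leaf is a slotted steel strip standing on edge, 28 mm high, that closes over the tongue at the tip of the red lever and blocks the lever until it is swung off.
- hasp_hinge (a point): Upright hinge pin of the hasp, fixed to the press, this point 45 mm above the bench; the knob is 110 mm from its axis.
- hasp (a joint): Hasp angle, rad: about 0 to 0.15 at the start (closed over the tongue), growing as it swings clockwise seen from above, out and away from the lever, to 2.1 at the stop. Light friction (0.03 N m) keeps it where it is left.
- lever_handle (a point): Dark wooden upright round handle of the red lever, 22 mm in diameter, from 54 to 118 mm above the bench; this point is on its axis, 90 mm above the bench, 140 mm from the lever's pivot axis. The top of the lever's arm is at 54 mm.
- lever_pivot (a point): Upright pivot axis of the lever, fixed to the press, this point 45 mm above the bench. It moves with the press and its yaw is that of the press (x axis: from the robot's side to the pawl side).
- lever (a joint): Lever angle, rad: 0 at its rest stop, growing as it is pushed counter-clockwise seen from above (the handle, on the robot's side of the pivot, goes from the robot's left to its right); stop at 1.3. A spring turns it back with 4.6 N at the handle at rest, 2.9 N more per rad; a passing pin first adds about 4 N to that, then takes about 4 N away. The notches do not hold the lever when it is let go.
- pawl_bracket: Blue and dark steel bracket that carries the roller, beyond the wheel. Origin on the lever's pivot axis at bench height, x axis from there to the roller, z up; set up to 0.12 rad either way about the pivot. Angle of the handle past this frame's -x axis, counter-clockwise positive: -0.19 rad as the first pin passes, 0.20 rad more for each click, 0.31 rad in the middle of the third notch (handle y = -43 mm).
- mouse_guard: Bystander, loose: galvanized L-strip with holes, 240 x 30 x 18 mm, long along its y; origin under its middle.
- entrance_reducer: Bystander, loose: orange plastic bar with notches, 260 x 18 x 18 mm, long along its y; origin under its middle.
- feeder_lid: Bystander, loose: dented round tin lid, 112 mm across, 16 mm high; origin under its middle.
- vial: Bystander, loose: amber glass vial with a cork, 28 mm across, 71 mm high, standing; origin under its middle.
- hive_tool: Bystander, loose: flat steel hive tool with a yellow end, 215 x 45 x 5 mm, long along its y; origin near its middle.
- pawl (a joint): Lift in m of the brass spring roller (9 mm, 66 mm from the pivot axis): 0 in a notch or on the free travel, about 0.0025 on top of a pin. Six brass pins stand on the lever's steel wheel, 0.20 rad apart; each that passes is one click: the push peaks, dips below the plain spring push and is back at it in the notch, midway to the next pin. The first pin passes after 0.14 to 0.38 rad of travel.

How it is judged:
By the outcome, as a careful person would: the job done as asked, in the order asked, and still so for the second after the job is handed in, while the arm keeps its last pose, push and grip.
It also fails if it takes over 70 s, if anything falls off the work surface, if the arm or the gripper's body presses on something with over 40 N, if the wrist force passes 120 N, or if a joint passes its speed limit or range.

### The arm

A 6-joint arm with a two-finger parallel gripper is mounted at the origin on the work surface. World frame = base frame: x ahead of the robot, y to its left, z up, the work surface at z = 0. Lengths are in m, angles in rad, forces in N, time in s.
With the tool pointing down it reaches from about 0.275 to 1 m from the base axis. Payload 8.4 kg.
Tool frame: the origin (TCP) lies at the very end of the fingers, on their centre line; the grasp point (between the pads) lies 19 mm behind it; x points along the fingers, y is the direction in which the jaws open and shut, and the axes are right-handed (so a half turn about x gives the same grasp; the last joint's range is limited). The gripper opens to 85 mm and grips with 20 to 120 N. Pads are 22 mm wide; open, the fingers measure 114 mm over their backs; the gripper's body (76 mm by 85 mm) begins 54 mm behind the grasp point. The pads swing forward as they close: fully open they stand 13 mm farther back than shut.
Start: joints at [1.18, 0.353, 1.633, -0, 1.155, -0.002], TCP at [0.237, 0.578, 0.231] pointing down, gripper open.
Joint ranges: [-2.63, 2.63], [-0.92, 2.1], [0.06, 2.66], [-1.3, 4.44], [0, 2.69], [-3.02, 3.02]. Speed limits (rad/s): [2.22, 2.22, 2.79, 3.14, 3.14, 3.14].

### API

Orientations are given as a rotation vector (axis times angle).
In Python, from cell import r, capture gives the robot as it stands.
- The arm moves only by the tool arm_command, never from a script. Its argument "commands" is a list of rows, each a list of 4 numbers: the shift along the world's x, y, z in m, then the turn about the world's z in rad. A call has 1 to 20 rows; each row shifts and turns the pose as measured when the row begins; what a row does not reach is not made up. A row lasts 1/10 s, in which the tool goes at most 50 mm and 8.59 degrees, less where a joint would pass 70% of its speed; a pose out of reach is approached as far as the arm can. A call is refused whole if a number of a shift passes 0.05 or a number of a turn 0.15, either way. A call with a gripper value outside its range is refused whole. "hand" is the closure in counts, from 0 (fully open) to 255 (shut), set as the call begins (left out, the last holds). The fingers move at their own pace and stop on an object; "grip_force" is the grip in N (left out, the last holds). Time passes only in rows, so rows that do not move let the fingers close. It gives the time, the measured TCP pose, the force and the opening at its end, in the units of the state.
- r.get_state(): the state, without advancing time (a new reading comes with each control period).
- capture(name): name is "scene" or "side" or "wrist"; returns a dict with "img" (384x512x3 uint8, red, green, blue), "fovy" (degrees; the focal length in pixels is half the picture's height over the tangent of half this angle, whatever the lens; pixels are square), "cx", "cy" (the principal point, pixels), "world_to_cam" (4x4, takes a point from world to camera coordinates). Camera axes: x right, y up, looking along -z (the intrinsics and any distortion apply to the point x, -y, -z); pixel columns grow to the right and rows downward; lengths in m; the calibration is good to about 2 mm. The wrist camera is an equidistant fisheye: a pixel r from the principal point sees the ray r / f radians off the axis. A picture is of the moment at which its call begins. There is no depth.
- r.hand_in(): hands the job in, once; it reports no verdict.
The state is a dict: "clock": time; "joint_positions": joint angles; "qvel": joint speeds; "effort": joint torques, N m; "tool_pos": TCP position; "orientation": TCP orientation; "force": force on the tool from outside, world axes, zero at the start; "moment": the same for the moment, N m; "finger_gap": finger opening in m.
Only numpy, scipy, OpenCV 4.12 (cv2) and the standard library are available. Lean on these libraries where they do the work, as an engineer would, in place of code of your own. Each camera call takes 0.05 s, during which the arm holds its last target.

## Working session

There is one attempt and no reset: what is moved stays moved. The work goes in short steps, Python scripts to look and compute and a tool call to move; the robot and the scene stay as the last step left them, time stands still between calls to the robot, and variables do not carry over. Pictures are saved under pics/ and viewed, and the job is handed in when it is done.

Besides the shell and the picture viewer there is one more tool, called after ">>>" in YAML: its name, and indented under it one key for each argument. arm_command: Moves the arm, as the interface text tells. Its arguments: {"type":"object","properties":{"commands":{"type":"array"},"hand":{"type":"number"},"grip_force":{"type":"number"}},"required":["commands"]}

```bash
ls; mkdir -p pics
python3 - <<'E'
from cell import r,capture
import cv2,pickle
s=r.get_state()
for k in s: print(k,s[k])
d={}
for n in ["scene","side","wrist"]:
    c=capture(n); d[n]=c
    cv2.imwrite(f"pics/{n}0.png",c["img"][:,:,::-1])
    print(n,c["fovy"],c["cx"],c["cy"],[k for k in c]); print(c["world_to_cam"].round(3) if hasattr(c["world_to_cam"],'round') else c["world_to_cam"])
pickle.dump(d,open("c0.pkl","wb"))
E
```

```text
pics
clock 0.0
joint_positions [ 1.17957443e+00  3.53657430e-01  1.63415218e+00 -1.26393014e-05
  1.15519320e+00 -2.39209920e-03]
qvel [-4.29085231e-05 -7.27708709e-04  1.09291073e-04  2.22191762e-03
  1.67498861e-04  5.00526204e-04]
effort [-7.51951611e-04 -6.05238175e+01 -3.42074883e+01 -9.03895830e-05
  9.32738709e-03 -3.56980280e-06]
tool_pos [0.23675521 0.57789764 0.23054816]
orientation [ 0.30395139  1.54945243 -0.3061386 ]
force [-0.25125764 -0.17349814 -0.40188668]
moment [ 0.02258874 -0.0299423  -0.00715487]
finger_gap 0.08535759367896273
scene 54.20136083099265 248.4248750911623 180.30890421447955 ['img', 'fovy', 'cx', 'cy', 'world_to_cam']
[[ 0.435  0.9   -0.008 -0.242]
 [-0.64   0.316  0.701  0.281]
 [ 0.633 -0.3    0.713 -1.492]
 [ 0.     0.     0.     1.   ]]
side 51.44783294818368 261.35496171186884 187.08909855386884 ['img', 'fovy', 'cx', 'cy', 'world_to_cam']
[[ 0.998 -0.056  0.013 -0.583]
 [ 0.026  0.644  0.764 -0.084]
 [-0.051 -0.763  0.645 -1.122]
 [ 0.     0.     0.     1.   ]]
wrist 65.70646984690485 248.9098095459399 193.5551177889223 ['img', 'fovy', 'cx', 'cy', 'world_to_cam']
[[ 0.379  0.925 -0.001 -0.626]
 [-0.881  0.361 -0.308  0.04 ]
 [-0.284  0.118  0.951 -0.38 ]
 [ 0.     0.     0.     1.   ]]
```

View pics/scene0.png

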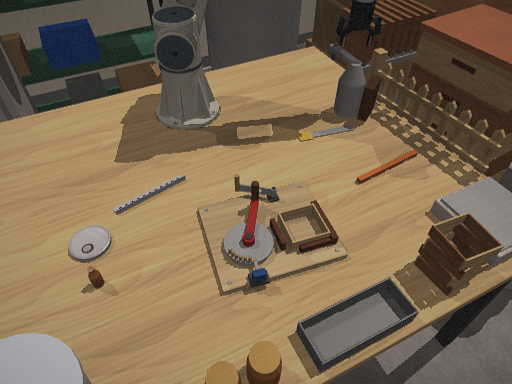

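View pics/side0.png

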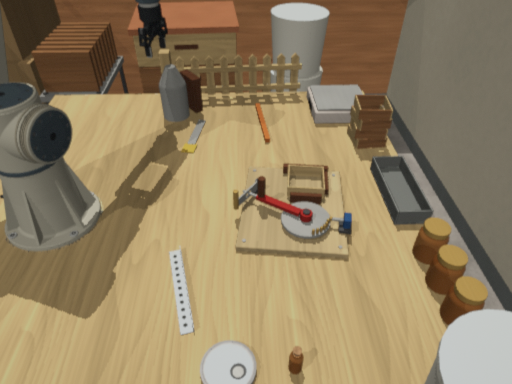

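View pics/wrist0.png

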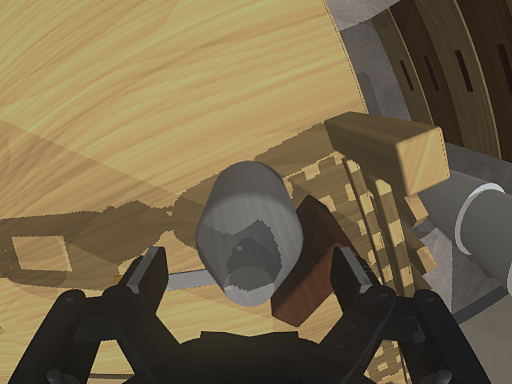

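```bash
cat > h.py <<'E'
import numpy as np,cv2
def ray(c,u,v):
    f=192/np.tan(np.radians(c["fovy"])/2); x=(u-c["cx"])/f; y=(v-c["cy"])/f
    if c.get("fish"):
        t=np.hypot(x,y); k=np.sin(t)/t if t>0 else 1; d=np.array([x*k,-y*k,-np.cos(t)])
    else: d=np.array([x,-y,-1.])
    M=np.array(c["world_to_cam"]); R=M[:3,:3]; o=-R.T@M[:3,3]; d=R.T@d
    return o,d/np.linalg.norm(d)
def plane(c,u,v,z):
    o,d=ray(c,u,v); return (o+d*(z-o[2])/d[2])
def tri(a,b):
    A=[];B=[]
    P=[np.eye(3)-np.outer(d,d) for o,d in (a,b)]
    X=np.linalg.solve(P[0]+P[1],P[0]@a[0]+P[1]@b[0])
    return X,[np.linalg.norm(P[i]@(X-(a,b)[i][0])) for i in (0,1)]
def proj(c,X):
    M=np.array(c["world_to_cam"]); p=M[:3,:3]@np.array(X)+M[:3,3]; p=np.array([p[0],-p[1],-p[2]])
    f=192/np.tan(np.radians(c["fovy"])/2)
    if c.get("fish"):
        rr=np.hypot(p[0],p[1]); t=np.arctan2(rr,p[2]); q=p[:2]/rr*t
    else: q=p[:2]/p[2]
    return q*f+[c["cx"],c["cy"]]
def crop(img,x0,y0,w,h,s,fn):
    i=cv2.resize(img[y0:y0+h,x0:x0+w,::-1],None,fx=s,fy=s,interpolation=cv2.INTER_CUBIC)
    cv2.imwrite(fn,i)
E
python3 - <<'E'
import pickle; from h import *
d=pickle.load(open("c0.pkl","rb"))
crop(d["scene"]["img"],190,165,160,130,5,"pics/sc_z.png")
crop(d["side"]["img"],225,155,140,110,5,"pics/si_z.png")
E
```

```text
(no output)
```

View pics/sc_z.png

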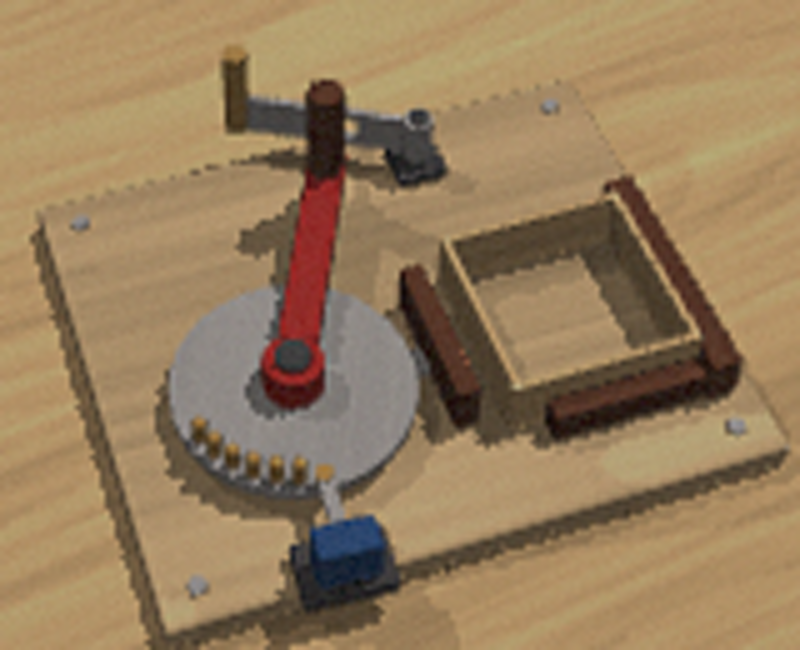

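View pics/si_z.png

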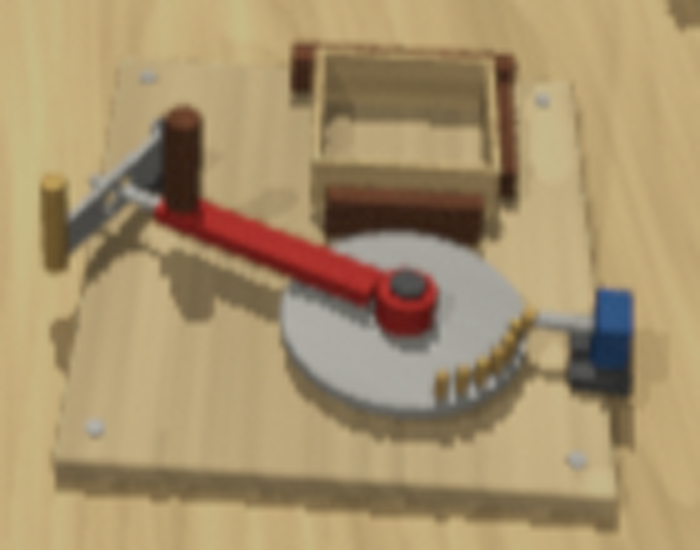

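Run:
```python
import pickle; from h import *
d=pickle.load(open("c0.pkl","rb"))
S=d["scene"];T=d["side"]
pts={"knobtop":((235,51),(53,182),.095),"knobmid":((235,110),(56,245),.065),"handletop":((325,92),(183,116),.118),"handlebase":((323,172),(183,208),.054),
"pivottop":((294,353),(408,284),None),"hingetop":((418,118),None,.06),"roller":((325,470),(530,315),None),
"bolt1":((80,222),(95,427),.018),"bolt2":((549,106),(149,76),.018),"bolt3":((737,426),(542,100),.018),"bolt4":((197,586),(577,460),.018)}
for k,(a,b,z) in pts.items():
    a=(a[0]/5+190-.4,a[1]/5+165-.4); 
    o=[k]
    if z: o.append(plane(S,*a,z).round(4))
    if b:
        b=(b[0]/5+225-.4,b[1]/5+155-.4)
        if z:o.append(plane(T,*b,z).round(4))
        X,e=tri(ray(S,*a),ray(T,*b)); o+=[X.round(4),np.round(e,4)]
    print(*o)
```

```text
knobtop [ 0.5103 -0.0155  0.095 ] [ 0.511  -0.0201  0.095 ] [ 0.5102 -0.016   0.0931] [0.0015 0.0015]
knobmid [ 0.5273 -0.0242  0.065 ] [ 0.5117 -0.0375  0.065 ] [ 0.5112 -0.0175  0.0467] [0. 0.]
handletop [0.5834 0.0068 0.118 ] [0.5822 0.005  0.118 ] [0.5822 0.0074 0.1164] [0.0002 0.0002]
handlebase [0.5851 0.0049 0.054 ] [0.5828 0.0022 0.054 ] [0.5829 0.0059 0.0509] [0.0002 0.0002]
pivottop [ 0.6985 -0.0691  0.0601] [0.0015 0.0015]
hingetop [0.5765 0.0717 0.06  ]
roller [ 0.7631 -0.0831  0.0482] [0.0017 0.0017]
bolt1 [ 0.5284 -0.1268  0.018 ] [ 0.53   -0.1276  0.018 ] [ 0.5297 -0.1275  0.0188] [0.0006 0.0006]
bolt2 [0.5696 0.1701 0.018 ] [0.5708 0.1705 0.018 ] [0.5707 0.1692 0.0192] [0.0002 0.0002]
bolt3 [0.8168 0.137  0.018 ] [0.8172 0.1361 0.018 ] [0.8171 0.1367 0.0179] [0.0004 0.0004]
bolt4 [ 0.7766 -0.1606  0.018 ] [ 0.7775 -0.1613  0.018 ] [ 0.7772 -0.1611  0.0184] [0.0005 0.0005]
```

Run:
```python
from cell import r
from scipy.spatial.transform import Rotation as R
import numpy as np
s=r.get_state()
print(R.from_rotvec(s["orientation"]).as_matrix().round(3))
```

```text
[[-0.     0.379  0.925]
 [-0.001  0.925 -0.379]
 [-1.    -0.001 -0.   ]]
```

>>> arm_command:
  commands:
    - [0,0,0.02,0]
    - [0.0195,-0.0425,0.01,0.03]
    - [0.0195,-0.0425,0,0.03]
    - [0.0195,-0.0425,0,0.03]
    - [0.0195,-0.0425,0,0.03]
    - [0.0195,-0.0425,0,0.03]
    - [0.0195,-0.0425,0,0.03]
    - [0.0195,-0.0425,0,0.03]
    - [0.0195,-0.0425,0,0.03]
    - [0.0195,-0.0425,0,0.03]
    - [0.0195,-0.0425,0,0.03]
    - [0.0195,-0.0425,0,0.03]
    - [0.0195,-0.0425,0,0.03]
  hand: 100
  grip_force: 20

```text
clock: 1.45
tool_pos: [0.4724, 0.0519, 0.2598]
orientation: [0.003, 1.569, -0.005]
force: [-0.2, 0.3, -0.3]
finger_gap: 0.0518
```

>>> arm_command:
  commands:
    - [0.02,-0.035,-0.03,0]
    - [0.018,-0.034,-0.03,0]
    - [0,0,-0.03,0]

```text
clock: 1.75
tool_pos: [0.5162, -0.0239, 0.1729]
orientation: [0.005, 1.557, -0.008]
force: [-0.1, 0.6, -0.2]
finger_gap: 0.0522
```

```bash
cat > look.py <<'E'
import sys
from cell import r,capture
from h import *
import pickle
n,tag=sys.argv[1],sys.argv[2]
c=capture(n)
if n=="wrist": c["fish"]=1
pickle.dump(c,open(f"{tag}.pkl","wb"))
if len(sys.argv)>3:
    x,y,w,h,s=map(int,sys.argv[3:]); crop(c["img"],x,y,w,h,s,f"pics/{tag}.png")
else: crop(c["img"],0,0,512,384,1,f"pics/{tag}.png")
s=r.get_state(); print(s["clock"],s["tool_pos"].round(4),s["force"].round(2),s["moment"].round(2),s["finger_gap"])
E
python3 look.py wrist w1
```

```text
1.8 [ 0.512  -0.0225  0.1679] [-3.19  0.14 -3.64] [ 0.03  0.11 -0.  ] 0.05209387153211583
```

View pics/w1.png

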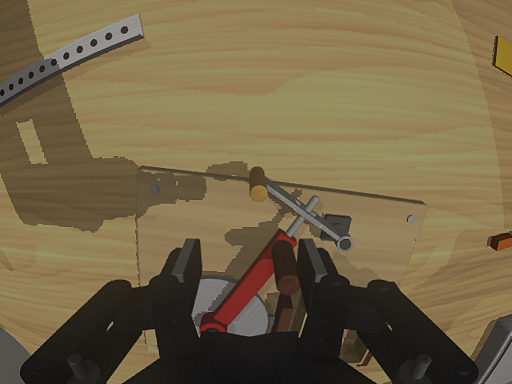

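Run:
```python
import pickle; from h import *
c=pickle.load(open("w1.pkl","rb"))
print("knob",plane(c,258.5,193,.095),"hinge",plane(c,344,243,.062),"handletop",plane(c,287,286,.118))
for y,x in [(0,0)]:print(proj(c,[0.512,-0.0225,0.15]))
S=pickle.load(open("c0.pkl","rb"))["scene"]
print(tri(ray(c,344,243),ray(S,418/5+189.6,118/5+164.6)), tri(ray(c,258.5,193),ray(S,235/5+189.6,51/5+164.6)))
```

```text
knob [ 0.51044916 -0.01545372  0.095     ] hinge [0.57478617 0.07114065 0.062     ] handletop [0.58281907 0.00751861 0.118     ]
[249.44239072 224.38908245]
(array([0.57613436, 0.0719911 , 0.05950571]), [np.float64(6.35282971902125e-05), np.float64(6.352829719028534e-05)]) (array([ 0.51041409, -0.01547328,  0.09508749]), [np.float64(1.7778050195099228e-05), np.float64(1.777805019506625e-05)])
```

>>> arm_command:
  commands:
    - [-0.0015,0.006,-0.02,0]
    - [0,0,-0.03,0]
    - [0,0,0,0]

```text
clock: 2.1
tool_pos: [0.5086, -0.0163, 0.116]
orientation: [0.008, 1.57, -0.009]
force: [0.1, -0.3, -0.2]
finger_gap: 0.0521
```

>>> arm_command:
  commands:
    - [0.002,0,-0.025,0]
    - [0,0,-0.02,0]
    - [0,0,-0.005,0]
    - [0,0,0,0]

```text
clock: 2.5
tool_pos: [0.5129, -0.0147, 0.0703]
orientation: [0.006, 1.566, -0.007]
force: [0.7, 0.4, 0.2]
finger_gap: 0.0521
```

>>> arm_command:
  commands:
    - [-0.002,-0.001,-0.006,0]
    - [0,0,0,0]

```text
clock: 2.7
tool_pos: [0.5122, -0.0154, 0.0665]
orientation: [0.005, 1.563, -0.007]
force: [-0.8, 0.5, 0.1]
finger_gap: 0.0519
```

>>> arm_command:
  commands:
    - [0,0,0,0]
    - [0,0,0,0]
    - [0,0,0,0]
    - [0,0,0,0]
  hand: 255

```text
clock: 3.1
tool_pos: [0.5124, -0.0162, 0.0683]
orientation: [0.005, 1.562, -0.007]
force: [2.9, 2.3, -6.7]
finger_gap: 0.0142
```

```bash
python3 look.py wrist w2
```

```text
3.15 [ 0.5125 -0.0161  0.0683] [ 0.61 -1.29 -1.96] [-0.2  -0.15 -0.11] 0.014573819729304714
```

View pics/w2.png

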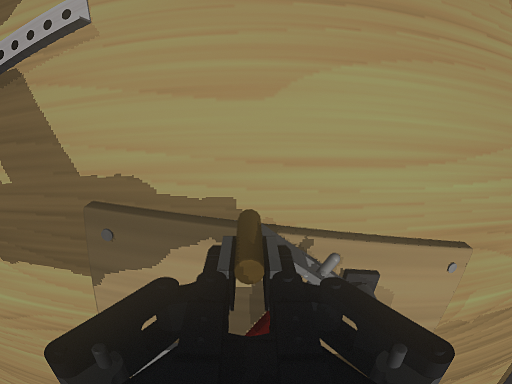

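Run:
```python
import numpy as np
a=np.arctan2(-.088,-.0655)-np.arange(15)*.115
p=np.c_[.576+.11*np.cos(a),.072+.11*np.sin(a)]
print(p.round(4)[[0,5,10,14]]);print(np.diff(p,axis=0).round(4).tolist())
```

```text
[[ 0.5103 -0.0162]
 [ 0.4729  0.0337]
 [ 0.4686  0.0959]
 [ 0.4904  0.1411]]
[[-0.0097, 0.0081], [-0.0087, 0.0092], [-0.0076, 0.0101], [-0.0064, 0.0109], [-0.0051, 0.0116], [-0.0037, 0.0121], [-0.0023, 0.0124], [-0.0009, 0.0126], [0.0006, 0.0126], [0.002, 0.0125], [0.0035, 0.0122], [0.0048, 0.0117], [0.0061, 0.0111], [0.0074, 0.0103]]
```

>>> arm_command:
  commands:
    - [-0.0097,0.008,0,0]
    - [-0.0087,0.009,0,0]
    - [-0.0076,0.01,0,0]
    - [-0.0064,0.011,0,0]
    - [-0.005,0.0115,0,0]

```text
clock: 3.65
tool_pos: [0.4712, 0.0341, 0.0682]
orientation: [0.005, 1.566, -0.01]
force: [-0.7, -3.4, 0.5]
finger_gap: 0.0141
```

>>> arm_command:
  commands:
    - [-0.0027,0.012,0,0]
    - [-0.0015,0.0125,0,0]
    - [-0.0005,0.0126,0,0]
    - [0.001,0.0126,0,0]
    - [0.002,0.0125,0,0]

```text
clock: 4.15
tool_pos: [0.4649, 0.1024, 0.0681]
orientation: [0.004, 1.571, -0.01]
force: [1.2, -2.5, -1.5]
finger_gap: 0.0142
```

>>> arm_command:
  commands:
    - [0.005,0.012,0,0]
    - [0.0055,0.0117,0,0]
    - [0.0065,0.011,0,0]
    - [0.0075,0.0103,0,0]
    - [0,0,0,0]

```text
clock: 4.65
tool_pos: [0.4951, 0.154, 0.0681]
orientation: [0.003, 1.565, -0.007]
force: [-0.9, -0.1, 2.6]
finger_gap: 0.0141
```

>>> arm_command:
  commands:
    - [0,0,0,0]
    - [0,0,0,0]
    - [0,0,0,0]
  hand: 100

```text
clock: 4.95
tool_pos: [0.4962, 0.1548, 0.0681]
orientation: [0.004, 1.565, -0.006]
force: [0.0, 1.1, -0.5]
finger_gap: 0.0519
```

>>> arm_command:
  commands:
    - [0,0,0.03,0]
    - [0,0,0.04,0]
    - [0,0,0.04,0]
    - [0,0,0,0]

```text
clock: 5.35
tool_pos: [0.4944, 0.1535, 0.1809]
orientation: [0.004, 1.568, -0.008]
force: [0.5, 0.2, -0.4]
finger_gap: 0.0519
```

```bash
python3 look.py scene s3 190 165 160 130 5;python3 look.py side t3 225 155 140 110 5
```

```text
5.4 [0.4931 0.1531 0.1787] [-0.45  1.22 -0.59] [-0.01  0.01  0.04] 0.0517170350667112
5.45 [0.492  0.1528 0.1769] [ 0.21 -0.91 -0.91] [ 0.03 -0.05  0.  ] 0.052121841035140094
```

View pics/s3.png

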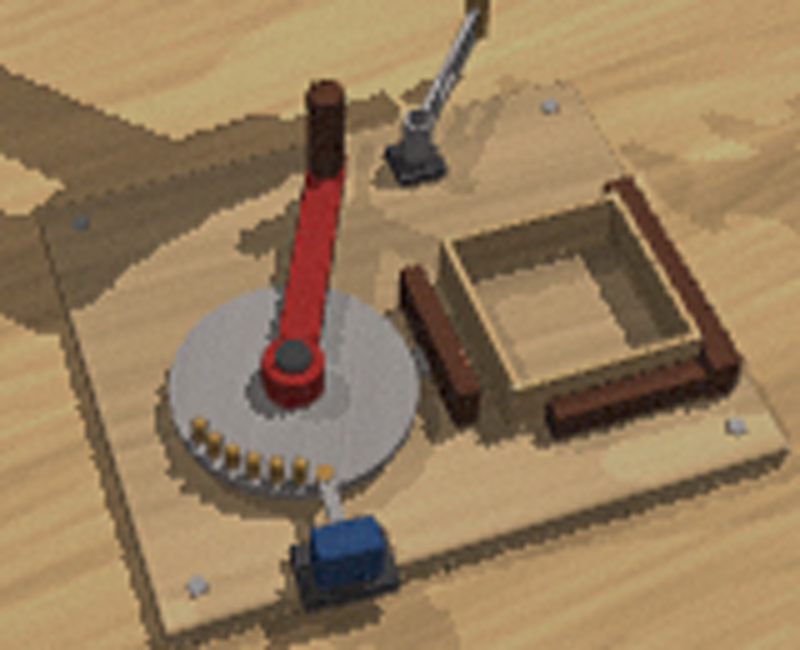

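View pics/t3.png

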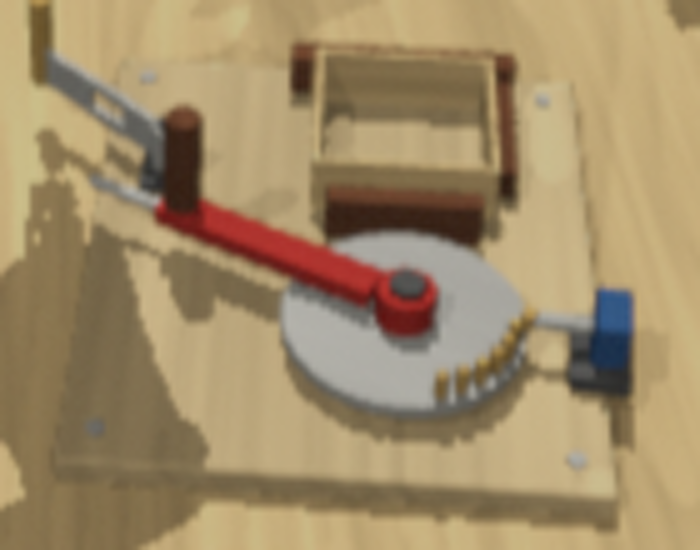

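>>> arm_command:
  commands:
    - [0.022,-0.036,0,-0.06]
    - [0.022,-0.036,0,-0.06]
    - [0.022,-0.036,0,-0.06]
    - [0.022,-0.036,0,-0.06]
    - [0,0,0,0]

```text
clock: 5.95
tool_pos: [0.5779, 0.0039, 0.1696]
orientation: [0.196, 1.574, -0.203]
force: [-0.3, 1.0, -0.3]
finger_gap: 0.0518
```

```bash
python3 look.py wrist w4
```

```text
6.0 [0.5762 0.0054 0.1691] [-1.12  0.21 -1.3 ] [ 0.09 -0.01 -0.01] 0.05205786466534192
```

View pics/w4.png

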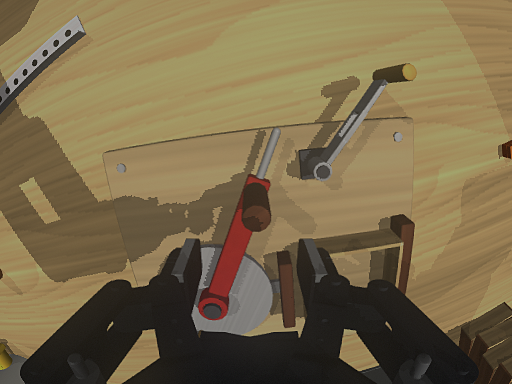

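Run:
```python
import pickle; from h import *
c=pickle.load(open("w4.pkl","rb"))
print("handle",plane(c,257,218,.118),"knob",plane(c,409,72,.095),"pivot",plane(c,212,311,.06),"hinge",plane(c,322,171,.06))
```

```text
handle [0.58182997 0.00982297 0.118     ] knob [0.50394425 0.15462062 0.095     ] pivot [ 0.69992491 -0.06860697  0.06      ] hinge [0.5761048  0.07220595 0.06      ]
```

>>> arm_command:
  commands:
    - [0.0065,0.003,-0.02,0]
    - [0,0,-0.02,0]
    - [0,0,0,0]

```text
clock: 6.3
tool_pos: [0.5793, 0.0094, 0.1244]
orientation: [0.195, 1.583, -0.201]
force: [0.4, -1.2, -0.7]
finger_gap: 0.0517
```

>>> arm_command:
  commands:
    - [0.003,-0.001,-0.025,0]
    - [0,0,-0.02,0]
    - [0,0,-0.005,0]
    - [0,0,0,0]

```text
clock: 6.7
tool_pos: [0.5797, 0.0112, 0.0731]
orientation: [0.192, 1.587, -0.198]
force: [0.4, 0.3, 0.3]
finger_gap: 0.0517
```

>>> arm_command:
  commands:
    - [0.003,-0.003,0,0]
    - [0,0,0,0]

```text
clock: 6.9
tool_pos: [0.5834, 0.0086, 0.0747]
orientation: [0.192, 1.585, -0.197]
force: [0.5, 0.7, -0.3]
finger_gap: 0.0522
```

>>> arm_command:
  commands:
    - [0,0,0,0]
    - [0,0,0,0]
    - [0,0,0,0]
    - [0,0,0,0]
  hand: 255
  grip_force: 40

```text
clock: 7.3
tool_pos: [0.584, 0.0069, 0.0767]
orientation: [0.19, 1.583, -0.198]
force: [1.3, 3.3, -7.2]
finger_gap: 0.021
```

```bash
python3 look.py wrist w5
```

```text
7.35 [0.584  0.007  0.0767] [ 0.18 -2.13 -3.5 ] [ 0.15 -0.14  0.08] 0.021573332702149388
```

View pics/w5.png

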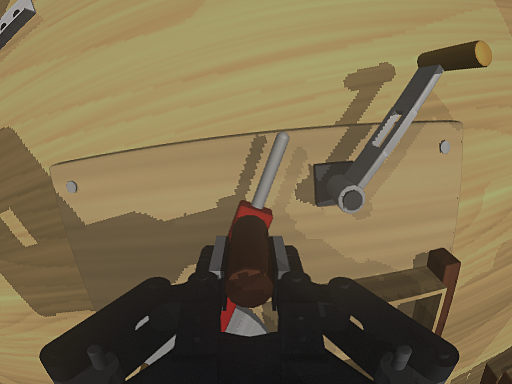

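>>> arm_command:
  commands:
    - [-0.0037,-0.0058,0,0]
    - [0,0,0,0]

```text
clock: 7.55
tool_pos: [0.5808, 0.0027, 0.0768]
orientation: [0.193, 1.582, -0.196]
force: [3.2, 3.6, -5.7]
finger_gap: 0.0212
```

>>> arm_command:
  commands:
    - [-0.0034,-0.006,0,0]
    - [0,0,0,0]

```text
clock: 7.75
tool_pos: [0.5776, -0.0018, 0.0768]
orientation: [0.195, 1.582, -0.195]
force: [0.9, 3.9, -4.4]
finger_gap: 0.0208
```

>>> arm_command:
  commands:
    - [-0.0031,-0.0062,0,0]
    - [0,0,0,0]

```text
clock: 7.95
tool_pos: [0.5751, -0.0061, 0.0768]
orientation: [0.196, 1.581, -0.193]
force: [4.4, 5.9, -5.9]
finger_gap: 0.021
```

>>> arm_command:
  commands:
    - [-0.003,-0.0063,0,0]
    - [0,0,0,0]

```text
clock: 8.15
tool_pos: [0.5727, -0.0099, 0.0767]
orientation: [0.199, 1.58, -0.19]
force: [2.3, 4.8, -5.3]
finger_gap: 0.0205
```

>>> arm_command:
  commands:
    - [-0.0029,-0.0063,0,0]
    - [0,0,0,0]

```text
clock: 8.35
tool_pos: [0.5702, -0.0144, 0.0766]
orientation: [0.2, 1.58, -0.188]
force: [0.7, 2.7, -3.9]
finger_gap: 0.0208
```

>>> arm_command:
  commands:
    - [-0.0027,-0.0064,0,0]
    - [0,0,0,0]

```text
clock: 8.55
tool_pos: [0.5676, -0.0197, 0.0766]
orientation: [0.199, 1.581, -0.187]
force: [-0.2, 1.5, -2.5]
finger_gap: 0.0209
```

>>> arm_command:
  commands:
    - [-0.0025,-0.0065,0,0]
    - [0,0,0,0]

```text
clock: 8.75
tool_pos: [0.5651, -0.0253, 0.0766]
orientation: [0.2, 1.581, -0.186]
force: [0.3, 2.7, -3.1]
finger_gap: 0.021
```

```bash
python3 look.py scene s6 190 165 160 130 5;python3 look.py side t6 225 155 140 110 5
```

```text
8.8 [ 0.5652 -0.0251  0.0766] [-0.26  2.9  -2.04] [ 0.23  0.19 -0.04] 0.021185193519516265
8.85 [ 0.5652 -0.0251  0.0766] [-0.27  2.78 -1.72] [ 0.23  0.26 -0.07] 0.0212474237883022
```

View pics/s6.png

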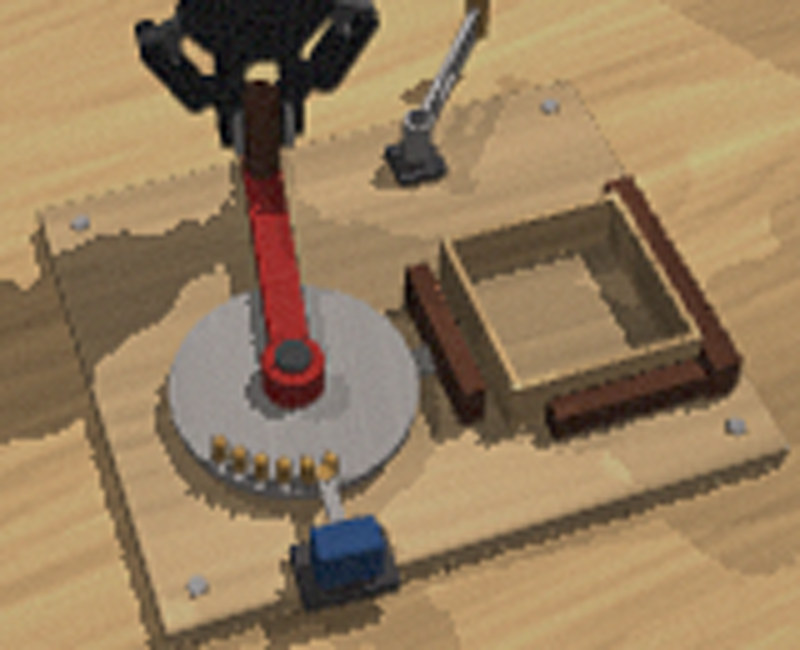

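View pics/t6.png

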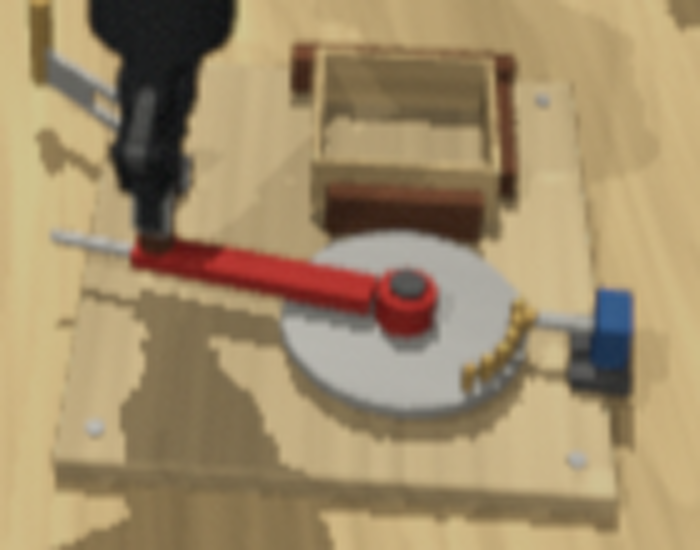

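>>> arm_command:
  commands:
    - [-0.0018,-0.0066,0,0]
    - [0,0,0,0]

```text
clock: 9.05
tool_pos: [0.563, -0.0304, 0.0766]
orientation: [0.201, 1.583, -0.185]
force: [1.0, 5.5, -2.9]
finger_gap: 0.021
```

>>> arm_command:
  commands:
    - [-0.0016,-0.0067,0,0]
    - [0,0,0,0]

```text
clock: 9.25
tool_pos: [0.5614, -0.0351, 0.0766]
orientation: [0.203, 1.583, -0.183]
force: [1.1, 5.3, -3.3]
finger_gap: 0.021
```

>>> arm_command:
  commands:
    - [-0.0014,-0.0067,0,0]
    - [0,0,0,0]

```text
clock: 9.45
tool_pos: [0.5597, -0.0402, 0.0765]
orientation: [0.204, 1.584, -0.181]
force: [-0.5, 3.4, -2.9]
finger_gap: 0.0211
```

>>> arm_command:
  commands:
    - [-0.0012,-0.0068,0,0]
    - [0,0,0,0]

```text
clock: 9.65
tool_pos: [0.5582, -0.046, 0.0765]
orientation: [0.204, 1.586, -0.18]
force: [-0.2, 3.6, -2.8]
finger_gap: 0.0211
```

>>> arm_command:
  commands:
    - [-0.001,-0.0068,0,0]
    - [0,0,0,0]

```text
clock: 9.85
tool_pos: [0.557, -0.0518, 0.0765]
orientation: [0.204, 1.587, -0.179]
force: [-0.4, 4.3, -1.6]
finger_gap: 0.0209
```

>>> arm_command:
  commands:
    - [-0.0003,-0.0069,0,0]
    - [0,0,0,0]

```text
clock: 10.05
tool_pos: [0.5559, -0.0573, 0.0765]
orientation: [0.205, 1.589, -0.178]
force: [0.6, 7.6, -2.8]
finger_gap: 0.0207
```

>>> arm_command:
  commands:
    - [-0.0002,-0.0069,0,0]
    - [0,0,0,0]

```text
clock: 10.25
tool_pos: [0.5552, -0.0619, 0.0765]
orientation: [0.207, 1.59, -0.175]
force: [0.3, 7.7, -2.2]
finger_gap: 0.0211
```

>>> arm_command:
  commands:
    - [0,-0.0069,0,0]
    - [0,0,0,0]

```text
clock: 10.45
tool_pos: [0.5546, -0.0669, 0.0765]
orientation: [0.208, 1.592, -0.173]
force: [0.6, 5.8, -1.6]
finger_gap: 0.0212
```

```bash
python3 look.py scene s7 190 165 160 130 5;python3 look.py side t7 225 155 140 110 5
```

```text
10.5 [ 0.5546 -0.0666  0.0765] [ 0.05  8.81 -1.57] [0.41 0.16 0.01] 0.021026531544611884
10.55 [ 0.5546 -0.0664  0.0765] [-1.2   8.4  -1.73] [ 0.53  0.15 -0.01] 0.021421697732116607
```

View pics/s7.png

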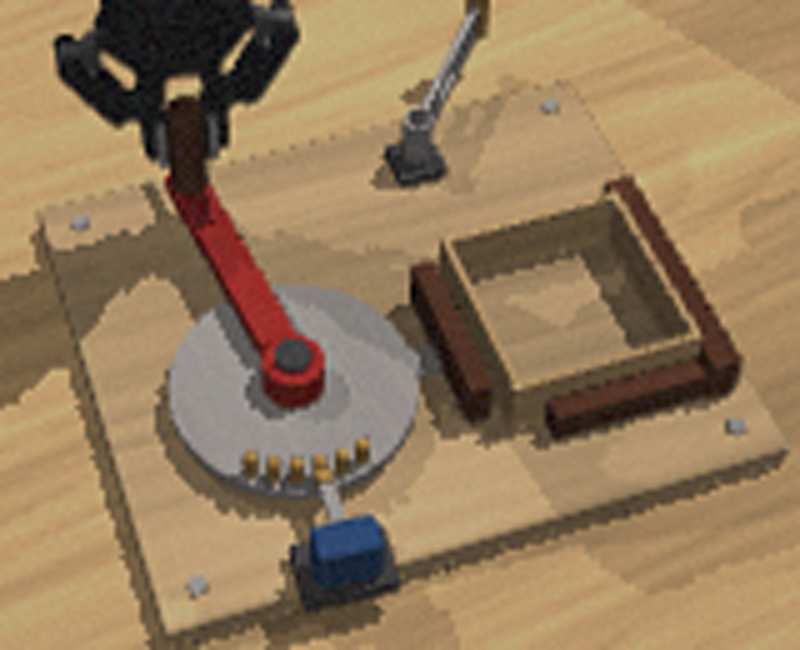

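>>> arm_command:
  commands:
    - [0,-0.0069,0,0]
    - [0,0,0,0]

```text
clock: 10.75
tool_pos: [0.5542, -0.0719, 0.0764]
orientation: [0.209, 1.594, -0.172]
force: [-0.1, 3.5, -1.7]
finger_gap: 0.0212
```

>>> arm_command:
  commands:
    - [0.0003,-0.0065,0,0]
    - [0,0,0,0]

```text
clock: 10.95
tool_pos: [0.5541, -0.0775, 0.0764]
orientation: [0.209, 1.595, -0.171]
force: [0.4, 3.0, -1.0]
finger_gap: 0.0211
```

>>> arm_command:
  commands:
    - [0.0005,-0.006,0,0]
    - [0,0,0,0]
    - [0,0,0,0]

```text
clock: 11.25
tool_pos: [0.5541, -0.0818, 0.0765]
orientation: [0.21, 1.597, -0.17]
force: [-0.2, 5.5, -1.0]
finger_gap: 0.0208
```

```bash
python3 look.py scene s8 190 165 160 130 5;python3 look.py side t8 225 155 140 110 5
```

```text
11.3 [ 0.5541 -0.0818  0.0765] [ 0.34  7.29 -1.46] [0.16 0.22 0.05] 0.020589714218304134
11.35 [ 0.5541 -0.0818  0.0765] [ 0.17  6.46 -1.43] [0.23 0.22 0.04] 0.020839959780121913
```

View pics/s8.png

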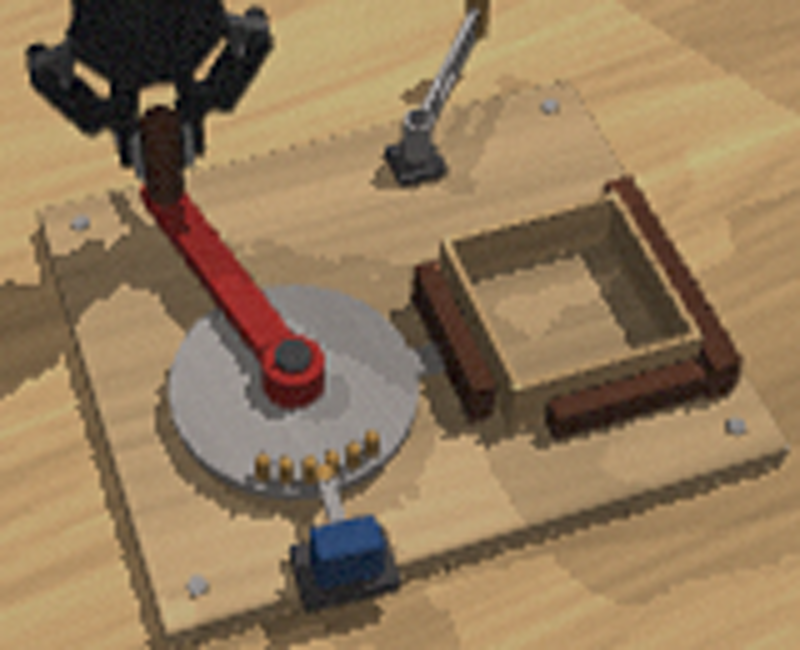

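View pics/t8.png

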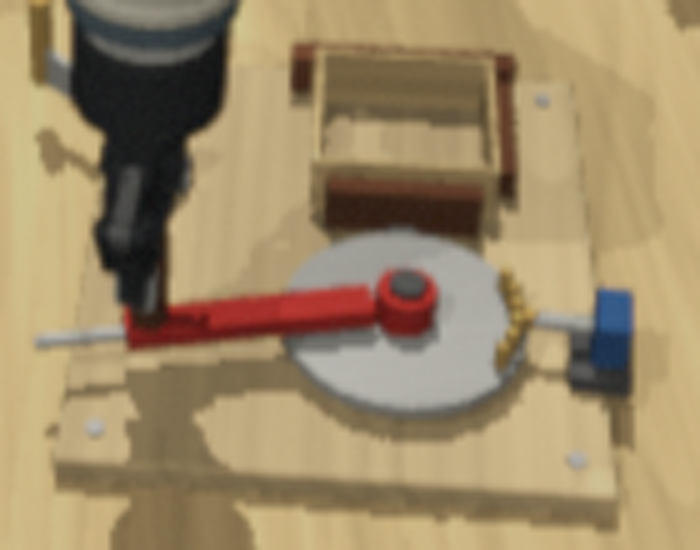

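Run:
```python
import pickle; from h import *
from cell import r
S=pickle.load(open("s8.pkl","rb"));T=pickle.load(open("t8.pkl","rb"))
f=lambda p:(p[0]/5+189.6,p[1]/5+164.6); g=lambda p:(p[0]/5+224.6,p[1]/5+154.6)
P=np.array([.699,-.069])
for z,p in ((.118,(160,115)),(.054,(169,198))):
    h=plane(S,*f(p),z)[:2]; v=h-P; print("handle",h,np.linalg.norm(v),np.arctan2(-v[1],-v[0]))
# pin tops (scene) angles, roller
for p in ((373,435),(354,446),(333,455),(310,462),(286,463),(262,459),(325,470)):
    v=plane(S,*f(p),.048)[:2]-P; print(np.linalg.norm(v).round(4),np.arctan2(v[1],v[0]).round(3))
s=r.get_state();print(s["clock"],s["tool_pos"],s["force"],s["finger_gap"])
```

```text
handle [ 0.55901045 -0.08215514] 0.14060629680663939 0.09369714112417177
handle [ 0.56398942 -0.08280405] 0.13571443255705082 0.10189015917715116
0.0578 0.332
0.0567 0.125
0.0566 -0.089
0.0576 -0.306
0.0577 -0.519
0.0574 -0.736
0.0638 -0.2
11.35 [ 0.55410462 -0.08179824  0.07647302] [ 0.17199982  6.4612863  -1.43169107] 0.020839959780121913
```

Run:
```python
from cell import r
print(r.hand_in()); s=r.get_state();print(s["clock"],s["tool_pos"],s["force"],s["finger_gap"])
```

```text
the job is handed in; nothing more can be done
None
the job is handed in; nothing more can be done
```

The job is handed in with the roller in the third notch and the gripper still holding the lever's wooden handle at 40 N. It took about 11.4 s.

- **Hasp:** I gripped the brass knob and swung the hasp about 1.7 rad out, so it is well clear of the tongue.
- **Lever:** I pushed it round in small steps and felt the push dip three times, once for each pin passed.
- **Last pictures:** Three pins are past the roller and three are still to come. The roller is at about -0.20 rad, midway between its neighbouring pins at -0.09 and -0.31. The handle is at 0.09 to 0.10 rad, against the 0.097 I was aiming for.
- **Push:** It had settled at about 6.5 N, which is the plain spring value expected in the notch.
- **Disagreement:** The measured tool position sits about 5 mm farther from the pivot than the handle axis. I put this down to the handle sitting off-centre in the pads. The angle agreed and the grip gap stayed steady at 21 mm.
- **Bystanders:** I saw no sign of contact with the loose items, but I didn't re-measure their positions at the end.

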